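Level the specimen stage with the wedge and bring the magnifier over the die

ROBOT

A 6-joint arm with a two-finger parallel gripper is mounted at the origin on the work surface. World frame = base frame: x ahead of the robot, y to its left, z up, the work surface at z = 0. Lengths are in mm, angles in degrees, forces in N, time in s.
With the tool pointing down it reaches from about 250 to 800 mm from the base axis. Payload 3.9 kg.
Tool frame: the origin (TCP) lies at the very end of the fingers, on their centre line; the grasp point (between the pads) lies 19 mm behind it (r.grip_point_offset is the distance from the TCP to the grasp point, in mm); z points along the fingers, y is the direction in which the jaws open and shut (so a half turn about z gives the same grasp; the last joint's range is limited). The gripper opens to 85 mm and grips with 20 to 120 N. Pads are 22 mm wide; open, the fingers measure 114 mm over their backs; the gripper's body (76 mm by 85 mm) begins 54 mm behind the grasp point. The pads swing forward as they close: fully open they stand 13 mm farther back than shut.
Start: joints at [67.265, 14.897, -7.913, 67.191, 0, 90], TCP at [202.891, 484.201, 231.304] pointing down, gripper open.
Joint ranges: [-159.42, 159.42], [-47.68, 98.78], [-73.54, 78.23], [-108.79, 121.32], [-90, 84.71], [-180, 180]. Speed limits (degrees/s): [147.25, 147.25, 180, 180, 180, 180].

INTERFACE

Orientations are given as [roll, pitch, yaw] about the fixed x, y, z axes, in that order (R = Rz(yaw) Ry(pitch) Rx(roll)).
In Python, from plant import r gives the robot as it stands. The module is installed in compiled form; this text tells all that it offers. Calls block until the motion is done:
- r.movep(position, orientation): joint-space move of the TCP to a pose.
- r.move_linear(position, frame=None, speed=150): straight line of the TCP; frame=None keeps the orientation; speed is the mean speed in mm/s.
- r.move_joints(angles): joint-space move.
- r.command_gripper(opening, force=None): finger opening in mm; force is the grip in N (None keeps the last); returns when the fingers have stopped.
- r.wait(seconds).
- r.inverse_kinematics(position, orientation): joint angles nearest the present ones, or None.
- r.get_state(): the state.
- r.camera(name): name is "scene" or "side" or "wrist"; returns the picture (480x640x3 uint8, red, green, blue); there is no depth.
- r.camera_info(name): a dict with "mtx" (3x3 intrinsics, pixels), "dist_coeffs" ([k1, k2, p1, p2, k3] as OpenCV has them; the pictures are not rectified), "R" (3x3) and "t" (3): a world point X has camera coordinates R X + t. Camera axes: x right, y down, z forward; pixel columns grow to the right and rows downward; lengths in mm; the calibration is good to about 2 mm. A picture is of the moment at which its call begins: read the wrist's pose just before it. camera_info takes no time and is no camera call; for the wrist camera it gives the pose at the moment of the call.
A pose or a line that the arm cannot do raises r.Unreachable and nothing moves.
- r.hand_in(): hands the job in, once; it reports no verdict.
The state is a dict: "time": time; "joint_pos": joint angles; "joint_vel": joint speeds; "joint_efforts": joint torques, N m; "tcp_pos": TCP position; "eef_rot": TCP orientation; "ft_force": force on the tool from outside, world axes, zero at the start; "wrist_torque": the same for the moment, N m; "grip_width": finger opening in mm.
Only numpy, scipy, OpenCV 4.12 (cv2) and the standard library are available. Lean on these libraries where they do the work, as an engineer would, in place of code of your own. Each camera call takes 0.05 s, during which the arm holds its last target.

TASK

Get the stage ready for inspection: first push the brass wedge under the drooping edge of the hinged specimen plate until the plate sits level, and leave the wedge there holding it. Then swing the magnifier arm round until its lens is centred over the small square die in the middle of the round chuck, and let go. Leave the jar, the mouse and the calculator where they are.

Things in the scene. Friction and masses are not known exactly. Their poses are not given: they have to be found in the camera images.
- stage: Fixed aluminium base slab, 200 (x) by 320 (y) by 12 mm. Origin on the bench under the die; slab spans own y -215 to +105. Plate hinge along own x at own y +88, 36 mm above the bench; free edge towards own -y. The wedge slides on the slab along own +y at own x = 0 between two guide rails 5 mm high, 45 mm apart (own y -210 to -105).
- plate (a joint): Tilt of the specimen plate, rad: 0 = level, negative = free edge drooping (stop at -0.075), positive = free edge too high. Its weight (0.45 kg) brings it down; only the wedge under its free edge holds it up. Grey plate 150 by 160 by 8 mm, upper face 44 mm above the bench when level.
- roller (a point): Middle of the axis of the 12 mm steel roller under the plate's free edge, which rides on the wedge; at stage own y -75. The roller's underside is 18 mm above the slab when the plate is level, about 6 mm when it droops.
- plate_edge (a point): Middle of the upper rim of the plate's free edge, at stage own y -83 mm and 44 mm above the bench when level.
- die (a point): Middle of the top of the square steel die (24 by 24 mm, 3 mm thick) at the centre of the black round chuck (110 mm diameter, 10 mm high) on the plate; 57 mm above the bench when level.
- wedge: Loose brass wedge, about 0.2 kg, 40 mm wide, in the stage's guides, nose towards the plate (own +y = stage +y). Origin on its underside where ramp meets heel. Ramp from own y 0 (24 mm thick) to +90 (nose, 3 mm thick). Pushing takes a few newtons; it stays where left. The plate is level with the origin at stage own y about -101: some 18 mm of ramp shows between heel and plate edge.
- heel (a point): Middle of the back face of the wedge's upright heel, the face to push on. The heel is 12 mm thick (wedge own y -12 to 0), 40 mm wide and 45 mm high from the slab (12 to 57 mm above the bench).
- pivot (a point): Point on the vertical turning axis of the magnifier arm, at mid height of the arm, 160 mm above the bench. Fixed stand beyond the hinge side of the stage: round foot of 110 mm diameter, post 20 mm diameter; hub 34 mm diameter, its top knob reaches 182 mm above the bench.
- boom (a joint): Angle of the magnifier arm about the vertical axis, rad, growing anticlockwise from above; limits -0.9 and 1.5. Friction (0.22 N m) holds it where released. It starts swung anticlockwise away from the die and must go clockwise. The joint's zero differs from start to start relative to the die: aim by the lens and die positions.
- bar (a point): Point on the centre line of the magnifier arm's bar, 150 mm from the turning axis. White level bar 12 mm wide, 14 mm high (153 to 167 mm above the bench), free to push on its sides from 20 to 190 mm from the axis.
- lens (a point): Centre of the round lens at the end of the magnifier arm, 247 mm from the turning axis and 160 mm above the bench; white lens ring of about 96 mm outer diameter, 14 mm high.
- jar: Bystander: small amber jar with black cap, 48 mm diameter, 60 mm high; origin under its centre.
- mouse: Bystander: black computer mouse, 60 by 100 by 29 mm; origin under its centre.
- calculator: Bystander: flat grey calculator, 75 by 115 by 15 mm; origin under its centre.
Not all that is in view belongs to the job. There is more than one size of the wedge; the job needs the largest.

How it is judged:
By the outcome, as a careful person would: the job done as asked, in the order asked, and still so for the second after the job is handed in, with the robot touching nothing.
It also fails if it takes over 50 s, if anything falls off the work surface, if the arm or the gripper's body presses on something with over 40 N, if the wrist force passes 120 N, or if a joint passes its speed limit or range.

## Working session

There is one attempt and no reset: what is moved stays moved. The work goes in short steps, each a Python script; the robot and the scene stay as the last script left them, time stands still between calls to the robot, and variables do not carry over. Pictures are saved under pics/ and viewed, and the job is handed in when it is done.

```bash
mkdir -p pics; python3 - <<'E'
from plant import r
import cv2,numpy as np
for n in ["scene","side","wrist"]:
    i=r.camera_info(n); im=r.camera(n)
    cv2.imwrite(f"pics/{n}0.png",im[:,:,::-1])
    np.savez(f"{n}0.npz",im=im,**{k:np.array(v) for k,v in i.items()})
    R=np.array(i["R"]);print(n,np.round(-R.T@np.array(i["t"])),np.round(R[2],2),np.round(i["mtx"],1).tolist(),i["dist_coeffs"])
s=r.get_state();print(s["time"],s["tcp_pos"],s["eef_rot"],s["ft_force"],s["grip_width"])
E
```

```text
scene [1231. -560. 1087.] [-0.54  0.39 -0.75] [[552.5, 0.0, 320.5], [0.0, 552.5, 241.6], [0.0, 0.0, 1.0]] [-0.0435096  0.         0.         0.         0.       ]
side [ 488. -734.  659.] [ 0.08  0.77 -0.63] [[435.1, 0.0, 316.7], [0.0, 435.1, 238.5], [0.0, 0.0, 1.0]] [0.00687563 0.         0.         0.         0.        ]
wrist [126. 516. 374.] [ 0.3  -0.12 -0.95] [[342.7, 0.0, 326.3], [0.0, 342.7, 236.6], [0.0, 0.0, 1.0]] [-0.04231393  0.          0.          0.          0.        ]
0.15 [202.65995285 483.71786273 230.65081114] [-1.79913021e+02 -1.07730796e-03  1.57268301e+02] [-0.85476901 -0.29848575  0.4977798 ] 85.20002649768489
```

View pics/scene0.png

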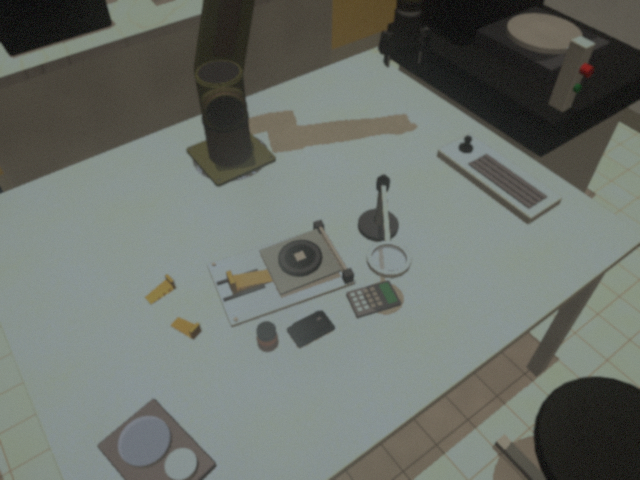

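View pics/side0.png

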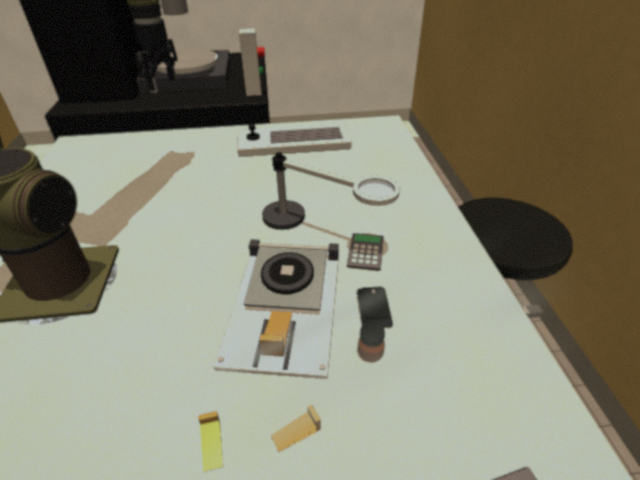

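View pics/wrist0.png

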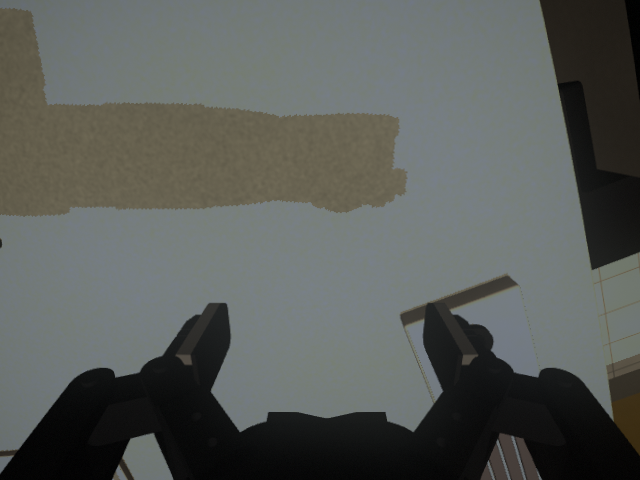

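The side view shows the stage, with the wedge in the guides at about (276,335), the die at (287,270), the stand hub at (280,160) and the lens at (376,189). The smaller wedges lie loose at (211,440) and (297,430). I'll enlarge the side and scene views to measure.

```bash
cat > h.py <<'E'
import cv2,numpy as np
def load(n,d): 
    return d if isinstance(d,dict) else np.load(d)
def ray(uv,c):
    p=cv2.undistortPoints(np.array([[uv]],float),np.array(c["mtx"]),np.array(c["dist_coeffs"]))[0,0]
    R=np.array(c["R"]);t=np.array(c["t"])
    return -R.T@t, R.T@np.array([p[0],p[1],1])
def onz(uv,z,c):
    o,d=ray(uv,c); return o+d*(z-o[2])/d[2]
def tri(uv1,c1,uv2,c2):
    o1,d1=ray(uv1,c1);o2,d2=ray(uv2,c2)
    s=np.linalg.lstsq(np.c_[d1,-d2],o2-o1,rcond=None)[0]
    a=o1+d1*s[0];b=o2+d2*s[1];return (a+b)/2,np.linalg.norm(a-b)
def proj(X,c):
    return cv2.projectPoints(np.array([X],float),cv2.Rodrigues(np.array(c["R"]))[0],np.array(c["t"],float),np.array(c["mtx"]),np.array(c["dist_coeffs"]))[0].reshape(-1,2)[0]
E
python3 - <<'E'
import cv2
a=cv2.imread("pics/side0.png")[140:390,200:420];cv2.imwrite("pics/sidez.png",cv2.resize(a,None,fx=2.4,fy=2.4,interpolation=cv2.INTER_CUBIC))
a=cv2.imread("pics/scene0.png")[160:360,190:430];cv2.imwrite("pics/scenez.png",cv2.resize(a,None,fx=3,fy=3,interpolation=cv2.INTER_CUBIC))
E
```

```text
(no output)
```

View pics/sidez.png

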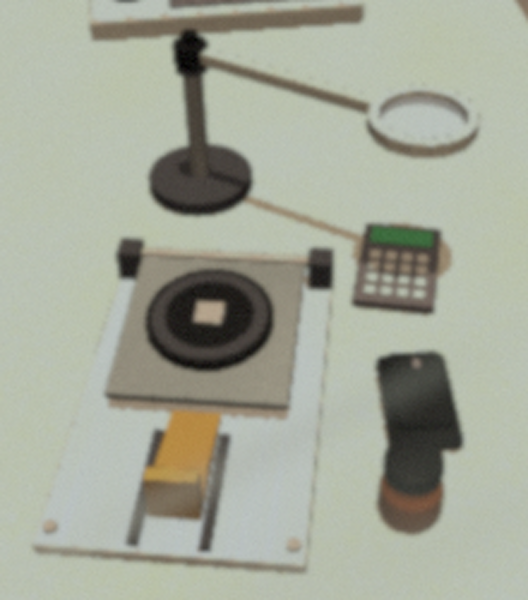

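View pics/scenez.png

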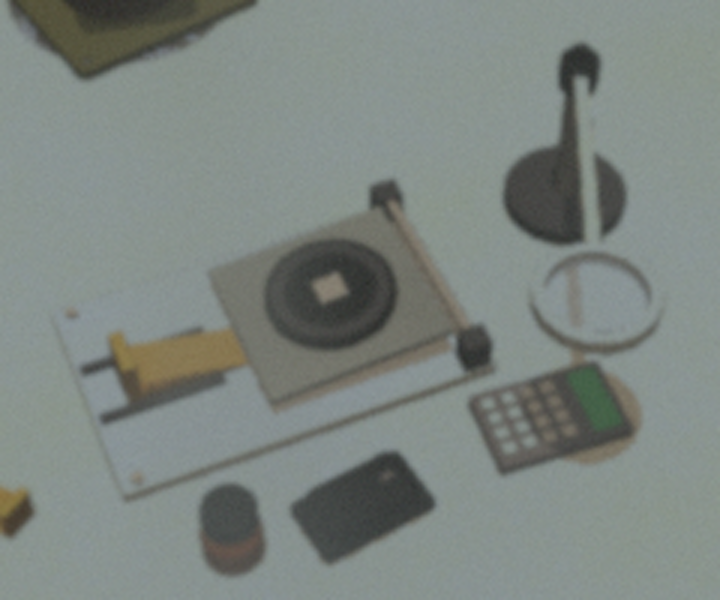

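```bash
cat > m0.py <<'E'
from h import *
S=np.load("side0.npz");C=np.load("scene0.npz")
f=lambda x,y:(x/2.4+200,y/2.4+140)
g=lambda x,y:(x/3+190,y/3+160)
np.set_printoptions(precision=1,suppress=True)
for n,a,b,z in [("die",(209,312),(330,288),55),("hubtop",(189,36),(580,46),182),("lens",(421,119),(597,299),160),
  ("slabnearL",(37,546),(52,308),12),("slabnearR",(305,568),(126,496),12),("screwL",(49,526),(71,313),13),("screwR",(293,544),(137,478),13),
  ("heeltopbackL",(144,479),(110,333),57),("heeltopbackR",(199,486),(131,370),57),("platefreeL",(108,397),(210,270),36),("platefreeR",(288,408),(273,404),36),
  ("jarcap",(414,462),(229,512),60),("mouse",(419,400),(363,505),25),("calc",(398,265),(553,415),15),("foot",(200,170),(565,190),10)]:
    p,e=tri(f(*a),S,g(*b),C)
    print(n,p,"gap %.1f"%e,"side",onz(f(*a),z,S)[:2],"scene",onz(g(*b),z,C)[:2])
E
python3 m0.py
```

```text
die [491.6 -81.   48.7] gap 1.2 side [491.2 -87. ] scene [496.6 -84.5]
hubtop [493.7 170.6 179.4] gap 4.8 side [494.8 161.3] scene [493.  170.9]
lens [691.1  22.  158.1] gap 4.0 side [689.8  22.2] scene [694.   18.9]
slabnearL [ 352.1 -269.8   14.8] gap 5.5 side [ 353.2 -270.8] scene [ 347.1 -266.8]
slabnearR [ 543.1 -309.1    6.7] gap 0.5 side [ 542.8 -312.8] scene [ 546.3 -310.1]
screwL [ 361.5 -256.1   13. ] gap 1.5 side [ 361.  -255.3] scene [ 362.1 -256.7]
screwR [ 537.1 -294.4   13.5] gap 2.1 side [ 536.7 -292.9] scene [ 537.6 -295.1]
heeltopbackL [ 434.1 -254.3   55.9] gap 1.9 side [ 434.7 -256.3] scene [ 434.1 -253.9]
heeltopbackR [ 472.  -258.5   48.8] gap 4.6 side [ 473.3 -267.4] scene [ 476.  -258.9]
platefreeL [ 403.  -144.3   27.2] gap 4.1 side [ 405.3 -154.9] scene [ 407.9 -146. ]
platefreeR [ 547.5 -175.2   24.9] gap 0.5 side [ 546.4 -184.7] scene [ 554.9 -179.4]
jarcap [ 629.  -265.1   54.9] gap 1.9 side [ 627.5 -268. ] scene [ 632.6 -267.4]
mouse [ 657.3 -166.     8.6] gap 0.5 side [ 652.9 -180. ] scene [ 666.2 -172.2]
calc [675.4   8.    4.9] gap 0.7 side [672.4  -2.9] scene [680.8   2.4]
foot [496.4 169.5  17.8] gap 4.6 side [495.4 183.9] scene [493.4 172.6]
```

Stage yaw comes out near -11.7°, the die at about (492,-83) and the heel about 66 mm short of its goal. These agree with the given sizes. Next I'll take a wrist look from above to refine this, going round on a retracted path.

```bash
cat > look.py <<'E'
from plant import r
import cv2,numpy as np
def look(n,tag):
    i=r.camera_info(n); im=r.camera(n)
    cv2.imwrite(f"pics/{n}{tag}.png",im[:,:,::-1])
    np.savez(f"{n}{tag}.npz",im=im,**{k:np.array(v) for k,v in i.items()})
def st():
    s=r.get_state();print(round(s["time"],2),np.round(s["tcp_pos"],1),np.round(s["eef_rot"],1),"F",np.round(s["ft_force"],1),"J",np.round(s["joint_pos"],1))
E
python3 - <<'E'
from look import *
r.move_linear([220,400,330],speed=200)
r.movep([320,-130,330],[180,0,78]);st()
r.movep([470,-200,230],[180,0,78]);r.command_gripper(0);st()
look("wrist","1")
E
```

```text
2.91 [ 320.3 -129.6  329.9] [-180.    -0.    78.1] F [ 0.8  0.4 -1. ] J [-22.   -4.5 -15.3  79.3   0.   79.9]
4.47 [ 470.  -200.   229.9] [-180.   -0.   78.] F [ 0.9 -0.4 -0.4] J [-23.1  13.5 -10.   66.5  -0.   78.9]
```

View pics/wrist1.png

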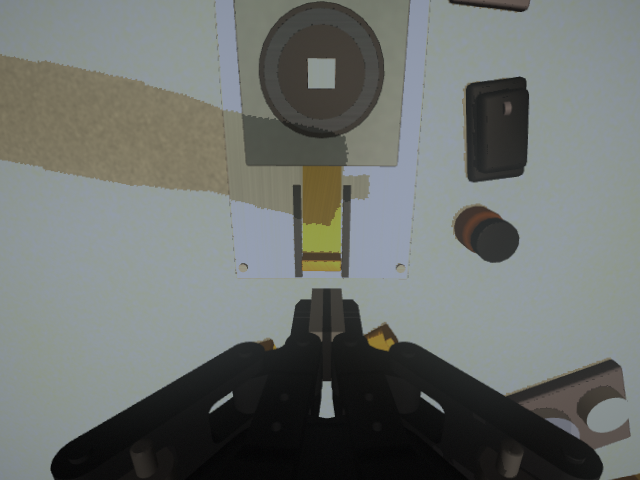

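The wrist view is square to the stage: die at (321,73), screws at (243,267) and (401,267), slab back edge at row 278, plate edge at row 165, heel between rows 253 and 271.

```bash
cat > m1.py <<'E'
from h import *
np.set_printoptions(precision=1,suppress=True)
W=np.load("wrist1.npz")
im=W["im"];hsv=cv2.cvtColor(im,cv2.COLOR_RGB2HSV)
m=((im.min(2)>200)).astype(np.uint8);m[150:]=0
n,l,s,c=cv2.connectedComponentsWithStats(m)
for i in range(1,n):
    if s[i,4]>200: print("white",s[i],c[i]); 
die=(321.5,73)
sl,sr=[onz(p,13,W) for p in [(243.3,267.5),(400.6,267.5)]]
print("screws",sl,sr,np.linalg.norm(sr-sl),np.degrees(np.arctan2(*(sr-sl)[[1,0]])))
e1,e2=onz((238,278.5),12,W),onz((407,278.5),12,W)
print("edge",e1,e2,np.degrees(np.arctan2(*(e2-e1)[[1,0]])))
d=onz(die,52,W);print("die",d)
pl,pr=onz((245.5,165.5),32,W),onz((397,165.5),32,W);print("plate edge",pl,pr,np.linalg.norm(pl-pr),np.degrees(np.arctan2(*(pr-pl)[[1,0]])))
rl,rr=onz((297,276),17,W),onz((346.5,276),17,W);print("rails",rl,rr)
for v in (252.5,261,271.5): print("heel",v,onz((322,v),57,W),onz((322,v),12,W))
# stage frame
yaw=np.arctan2(*((e2-e1)+(sr-sl))[[1,0]])
ey=np.array([-np.sin(yaw),np.cos(yaw)]);ex=np.array([np.cos(yaw),np.sin(yaw)])
em=(e1+e2)[:2]/2; print("origin from edge",em+215*ey, "die own y", (d[:2]-em)@ey-215,"plate edge own y",((pl+pr)[:2]/2-em)@ey-215,"x",((pl+pr)[:2]/2-em)@ex)
for v,z in ((252.5,57),(271.5,57)): p=onz((322,v),z,W)[:2]-em;print("heel own",p@ex,p@ey-215)
E
python3 m1.py
python3 - <<'E'
import cv2
a=cv2.imread("pics/wrist1.png")[145:290,225:415];cv2.imwrite("pics/w1z.png",cv2.resize(a,None,fx=4,fy=4,interpolation=cv2.INTER_CUBIC))
E
```

```text
screws [ 360.6 -255.5   13. ] [ 537.4 -292.8   13. ] 180.69292644576478 -11.915895864875031
edge [ 350.2 -268.    12. ] [ 543.  -308.7   12. ] -11.914515567948529
die [491.1 -79.4  52. ]
plate edge [ 400.3 -143.3   32. ] [ 546.6 -174.2   32. ] 149.5451359722872 -11.938124119232771
rails [ 419.3 -276.8   17. ] [ 474.7 -288.5   17. ]
heel 252.5 [ 457.1 -239.4   57. ] [ 452.9 -256.4   12. ]
heel 261 [ 455.2 -248.3   57. ] [ 450.7 -266.6   12. ]
heel 271.5 [ 452.8 -259.5   57. ] [ 448.  -279.4   12. ]
origin from edge [491. -78.] die own y -1.3826226269740118 plate edge own y -82.64494541974977 x -0.5217877418992103
heel own 0.212163498554494 -164.90569388024002
heel own 0.12424091755877242 -185.494515749949
```

View pics/w1z.png

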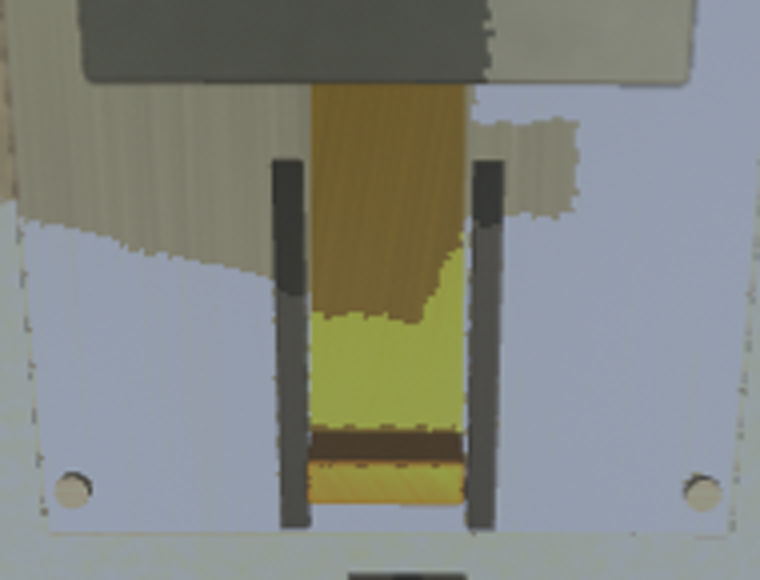

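```bash
cat >> h.py <<'E'
YAW=np.radians(-11.92);O=np.array([491.,-78.])
EX=np.array([np.cos(YAW),np.sin(YAW)]);EY=np.array([-np.sin(YAW),np.cos(YAW)])
def W2(x,y,z): return [*(O+x*EX+y*EY),z]
def own(p): p=np.asarray(p)[:2]-O; return np.round([p@EX,p@EY],1)
E
python3 - <<'E'
from look import *
from h import *
r.movep(W2(0,-216,120),[180,0,78.08])
r.move_linear(W2(0,-216,26),speed=120)
r.move_linear(W2(0,-185,26),speed=60);st()
for y in (-170,-150,-140,-132,-128):
    r.move_linear(W2(0,y,26),speed=40);st();print(own(r.get_state()["tcp_pos"]))
look("wrist","2");look("side","2");look("scene","2")
a=cv2.imread("pics/side2.png")[140:390,200:420];cv2.imwrite("pics/side2z.png",cv2.resize(a,None,fx=2.4,fy=2.4,interpolation=cv2.INTER_CUBIC))
E
```

```text
6.74 [ 452.8 -258.5   25.9] [-180.    -0.    78.1] F [-0.3  0.   0.3] J [-29.7  24.6 -27.4  38.    0.   72.1]
7.27 [ 455.9 -244.4   25.9] [-180.     0.    78.1] F [-1.  -2.7 -1.6] J [-28.2  24.3 -28.   37.7  -0.   73.7]
[   0. -170.]
7.92 [ 459.9 -224.1   25.9] [-1.80e+02 -1.00e-01  7.81e+01] F [ 0.3 -1.  -1.5] J [-26.   23.9 -28.7  37.4   0.1  75.9]
[  -0.3 -149.4]
8.32 [ 462.1 -214.4   26. ] [-1.80e+02 -1.00e-01  7.81e+01] F [ 0.1 -0.7 -0.3] J [-24.9  23.7 -29.1  37.3   0.1  77. ]
[-1.000e-01 -1.394e+02]
8.67 [ 463.8 -206.7   26. ] [180.   -0.   78.1] F [ 0.4 -2.1 -1.7] J [-24.1  23.5 -29.3  37.2   0.   77.8]
[   0.  -131.6]
8.92 [ 464.6 -203.    26. ] [180.   -0.   78.1] F [-0.3 -1.6 -1.7] J [-23.6  23.5 -29.4  37.1   0.   78.3]
[   0.  -127.8]
```

View pics/wrist2.png

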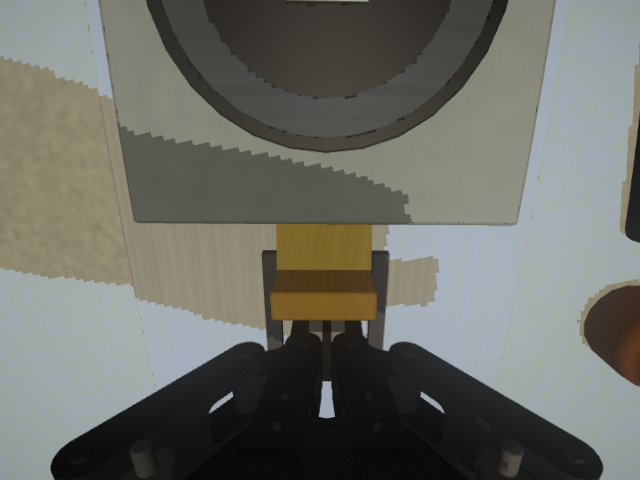

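View pics/side2z.png

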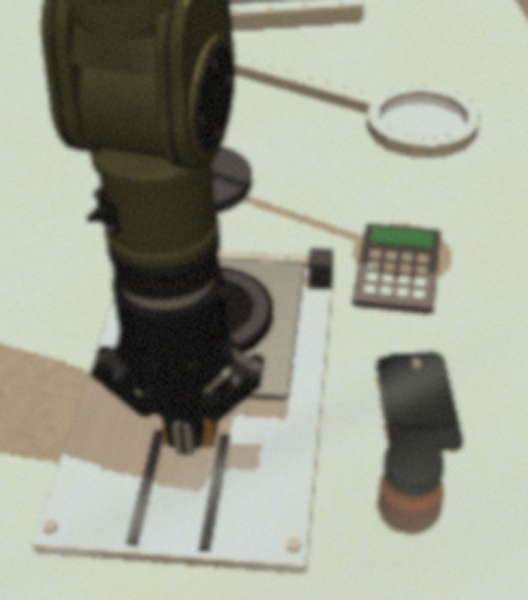

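The heel and plate edge are clear: heel top between rows 291 and 320, ramp root at row 270, plate rim at row 223.

```bash
cat > m2.py <<'E'
from h import *
import sys
W=np.load(f"wrist{sys.argv[1]}.npz");im=W["im"]
g=im.astype(float)[:,300:345].mean(1)
d=np.abs(np.diff(g,axis=0)).sum(1)
rows=[i for i in range(100,345) if d[i]>8 and d[i]==d[max(0,i-3):i+4].max()]
print([(i,round(d[i])) for i in rows])
for v,z,n in eval(sys.argv[2]):
    print(n,own(onz((325,v),z,W)))
E
python3 m2.py 2 '[(319.5,57,"heelback"),(291,57,"heelfront"),(270,36,"ramproot"),(223,43.5,"plate rim"),(223,44,"rim level"),(223,42,"rim z42")]'
```

```text
[(136, 21), (151, 90), (166, 18), (170, 17), (223, 75), (269, 79), (292, 36), (319, 54), (331, 42), (341, 8)]
heelback [  -0.6 -116.8]
heelfront [  -0.6 -104.7]
ramproot [  -0.7 -105.7]
plate rim [ -0.6 -82.6]
rim level [ -0.6 -82.5]
rim z42 [ -0.6 -83.1]
```

```bash
python3 - <<'E'
from look import *
from h import *
r.move_linear(W2(0,-124.1,26),speed=20);r.wait(0.2);st();print(own(r.get_state()["tcp_pos"]))
look("wrist","3")
E
python3 m2.py 3 '[]'
```

```text
9.61 [ 465.4 -199.5   26. ] [180.    0.   78.1] F [-1.1 -3.1 -1.8] J [-23.2  23.4 -29.5  37.1  -0.   78.7]
[   0.  -124.1]
[(109, 13), (147, 26), (162, 80), (170, 17), (233, 82), (269, 87), (292, 36), (320, 53), (331, 43), (341, 9)]
```

```bash
python3 m2.py 3 '[(320,57,"heelback"),(292,57,"heelfront"),(269.7,36,"ramproot"),(233.5,44,"rim level")]'
python3 - <<'E'
from look import *
from h import *
r.move_linear(W2(0,-150,26),speed=80)
r.move_linear(W2(0,-150,130),speed=150)
r.movep(W2(0,-118,230),[180,0,78.08])
look("wrist","4")
r.movep([300,-220,330],[180,0,78.08]);st()
look("side","4");look("scene","4")
a=cv2.imread("pics/side4.png")[140:390,200:420];cv2.imwrite("pics/side4z.png",cv2.resize(a,None,fx=2.4,fy=2.4,interpolation=cv2.INTER_CUBIC))
a=cv2.imread("pics/scene4.png")[160:360,190:430];cv2.imwrite("pics/scene4z.png",cv2.resize(a,None,fx=3,fy=3,interpolation=cv2.INTER_CUBIC))
E
```

```text
[(109, 13), (147, 26), (162, 80), (170, 17), (233, 82), (269, 87), (292, 36), (320, 53), (331, 43), (341, 9)]
heelback [  -0.6 -113.3]
heelfront [  -0.6 -101.4]
ramproot [  -0.7 -101.9]
rim level [ -0.7 -83. ]
12.32 [ 300.5 -220.2  329. ] [-180.    -0.    78.1] F [ 0.1 -0.   0.4] J [-36.3  -1.8 -12.9  78.9   0.   65.7]
```

View pics/wrist4.png

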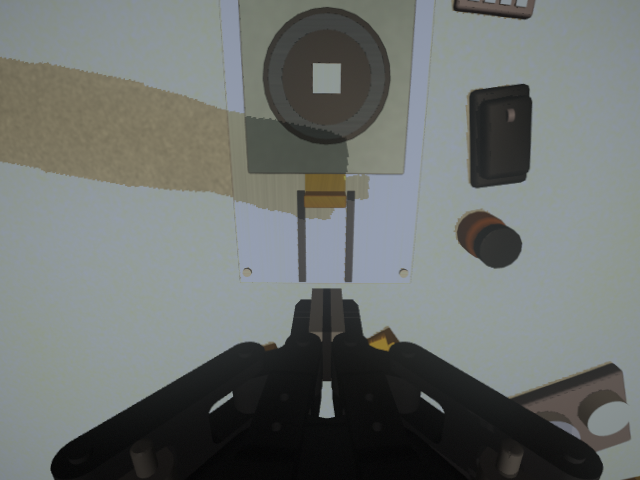

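View pics/side4z.png

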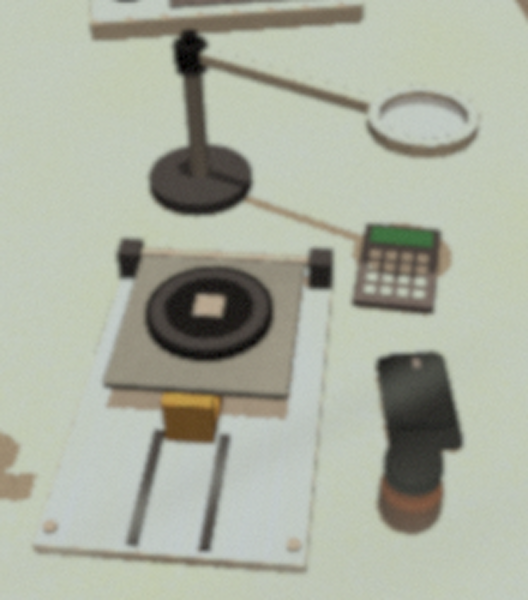

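View pics/scene4z.png

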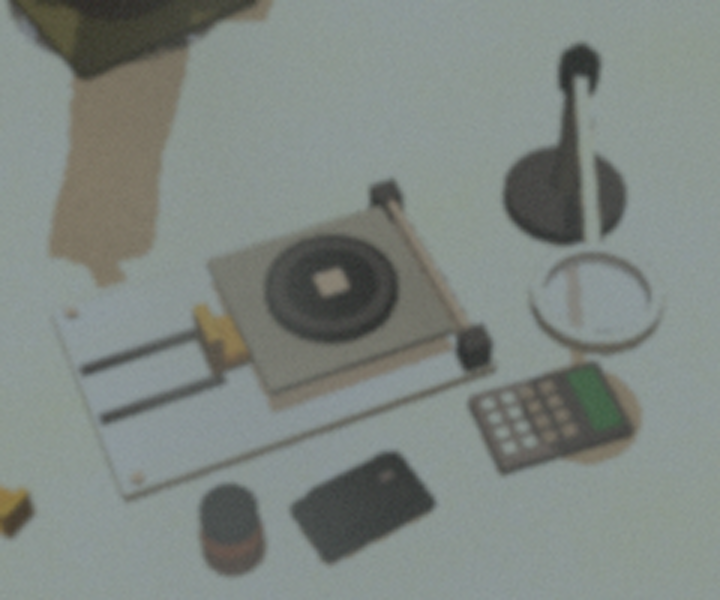

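The wedge holds after release: origin at own y about -101.5 and rim at own y -83, so about 18.5 mm of ramp shows. I'll check level numerically with predicted against observed rim pixels, and measure the die again.

```bash
python3 - <<'E'
from h import *
np.set_printoptions(precision=1,suppress=True)
S=np.load("side4.npz");C=np.load("scene4.npz");W=np.load("wrist4.npz")
im=W["im"];m=(im.min(2)>200).astype(np.uint8);m[:50]=0;m[105:]=0;m[:,:300]=0;m[:,355:]=0
n,l,s,c=cv2.connectedComponentsWithStats(m);i=1+s[1:,4].argmax();print("die px",s[i],c[i],"world",onz(c[i],57,W),own(onz(c[i],57,W)))
f=lambda p:((p[0]-200)*2.4,(p[1]-140)*2.4); g=lambda p:((p[0]-190)*3,(p[1]-160)*3)
for z in (40,44,48):
  for x in (-75,75):
    P=W2(x,-83,z);print(z,x,"side",np.array(f(proj(P,S))),"scene",np.array(g(proj(P,C))))
for x in (-100,100): P=W2(x,-215,12);print("slab corner",x,"side",np.array(f(proj(P,S))),"scene",np.array(g(proj(P,C))))
# brightness edge on column through plate near edge in side
for col in (250,260,310): 
    a=S["im"][290:312,col].astype(int).sum(1);print(col,a)
# plate outline rim rows in scene/side from triangulated corners
print(tri((105/2.4+200,384/2.4+140),S,(209/3+190,262/3+160),C),W2(-75,-83,44))
print(tri((289/2.4+200,394/2.4+140),S,(272/3+190,390/3+160),C),W2(75,-83,44))
print(tri((209/2.4+200,305/2.4+140),S,(332/3+190,282/3+160),C),W2(0,0,57))
E
```

```text
Traceback (most recent call last):
ValueError: attempt to get argmax of an empty sequence
```

```bash
python3 - <<'E'
from h import *
np.set_printoptions(precision=1,suppress=True)
S=np.load("side4.npz");C=np.load("scene4.npz");W=np.load("wrist4.npz")
im=W["im"];m=(im.min(2)>140).astype(np.uint8);m[:50]=0;m[105:]=0;m[:,:300]=0;m[:,355:]=0
n,l,s,c=cv2.connectedComponentsWithStats(m);i=1+s[1:,4].argmax();print("die px",s[i],c[i],"world",onz(c[i],57,W),own(onz(c[i],57,W)))
f=lambda p:((p[0]-200)*2.4,(p[1]-140)*2.4); g=lambda p:((p[0]-190)*3,(p[1]-160)*3)
for z in (40,44,48):
  for x in (-75,75):
    P=W2(x,-83,z);print(z,x,"side",np.array(f(proj(P,S))),"scene",np.array(g(proj(P,C))))
for x in (-100,100): P=W2(x,-215,12);print("slab corner",x,"side",np.array(f(proj(P,S))),"scene",np.array(g(proj(P,C))))
print(tri((105/2.4+200,384/2.4+140),S,(209/3+190,262/3+160),C),W2(-75,-83,44))
print(tri((289/2.4+200,394/2.4+140),S,(272/3+190,390/3+160),C),W2(75,-83,44))
print(tri((209/2.4+200,305/2.4+140),S,(332/3+190,282/3+160),C),W2(0,0,57))
E
```

```text
die px [313  64  27  29 734] [325.6  78.4] world [490.1 -78.1  57. ] [-0.8 -0.3]
40 -75 side [101.5 383.9] scene [207.3 260.3]
40 75 side [287.5 395. ] scene [272.5 391.7]
44 -75 side [100.9 380.4] scene [206.9 257.1]
44 75 side [287.5 391.5] scene [272.2 388.7]
48 -75 side [100.3 377. ] scene [206.5 254. ]
48 75 side [287.4 388. ] scene [271.9 385.6]
slab corner -100 side [ 31.1 543. ] scene [ 51.9 309.7]
slab corner 100 side [306.6 563.1] scene [126.  493.6]
(array([ 403.1, -143.7,   39.8]), np.float64(0.5180285506865171)) [np.float64(400.4739328387341), np.float64(-143.71933630457607), 44]
(array([ 548. , -175.6,   42.8]), np.float64(1.2449618087101106)) [np.float64(547.239474836194), np.float64(-174.7011968392796), 44]
(array([492. , -79.2,  55.2]), np.float64(0.924918471607081)) [np.float64(491.0), np.float64(-78.0), 57]
```

With the same 4 px bias the fixed slab corners show, the rim comes out at 44–45 mm, so the plate is level. The die is at (490.5,-78). Now the magnifier arm: pivot at about (494,170), boom at about -37°, needing about -90.8°.

```bash
cat > boom.py <<'E'
from look import *
from h import *
P=np.array([494.,170.5])
def pose(th,off,rad=150):
    t=np.radians(th);u=np.array([np.cos(t),np.sin(t)]);n=np.array([-np.sin(t),np.cos(t)])
    return P+rad*u+off*n,[180,0,th-90]
E
python3 - <<'E'
from boom import *
p,o=pose(-37,42)
q=np.array([*p,146.]);print(q,o)
r.movep([420,-60,330],[180,0,-120])
r.movep([*p,330],o);st()
look("wrist","5")
E
```

```text
[639.07155748 113.77043795 146.        ] [180, 0, -127]
15.52 [638.5 112.9 330.4] [-180.   -0. -127.] F [-0.1 -0.5 -0.3] J [ 10.   27.4  25.8  88.4  -0.  -42.9]
```

View pics/wrist5.png

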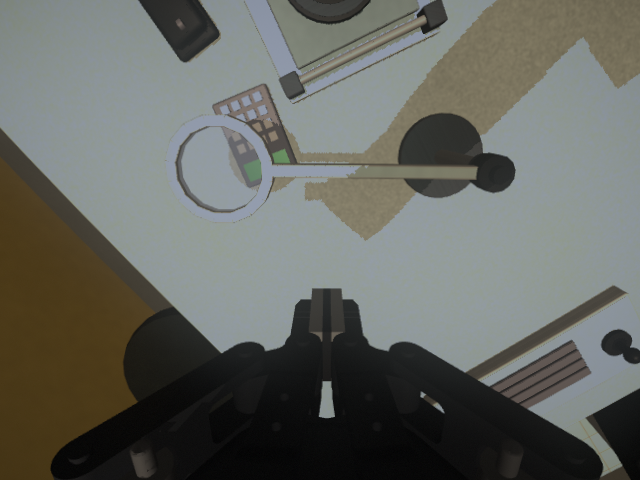

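The hub top is at (493,172), the lens ring centre at (220,167), and the bar is nearly horizontal in the picture with fingers on the correct (anticlockwise) side.

```bash
python3 - <<'E'
from h import *
np.set_printoptions(precision=1,suppress=True)
W=np.load("wrist5.npz")
p=onz((494,172),178,W);l=onz((219.5,168),163,W)
b1=onz((300,171),167,W);b2=onz((440,172.5),167,W)
print(p,l,np.linalg.norm((p-l)[:2]),np.degrees(np.arctan2(*(l-p)[[1,0]])),b1,b2,np.degrees(np.arctan2(*(b1-b2)[[1,0]])))
d=np.array([490.5,-78.]);print(np.linalg.norm(d-p[:2]),np.degrees(np.arctan2(*(d-p[:2])[::-1])))
E
```

```text
[497.1 167.2 178. ] [689.7  20.8 163. ] 241.9063885335019 -37.23360581731381 [632.8  66.6 167. ] [533.4 142.7 167. ] -37.453044905799956
245.25877505780528 -91.53253516516368
```

```bash
sed -i 's/P=np.array.*/P=np.array([495.,169.5])/' boom.py; python3 - <<'E'
from boom import *
p,o=pose(-37.3,42)
r.move_linear([*p,146],speed=150);st()
p,o=pose(-37.3,20);r.move_linear([*p,146],speed=60);st()
for th in np.arange(-42,-83,-5.):
    p,o=pose(th,17); r.move_linear([*p,146],frame=o,speed=60)
    s=r.get_state();print(th,s["time"],np.round(s["tcp_pos"],1),np.round(s["eef_rot"],1),np.round(s["ft_force"],1))
E
```

```text
16.94 [640.5 112.1 147.1] [-1.799e+02  1.000e-01 -1.270e+02] F [-0.4  0.5 -0.5] J [  9.9  29.4   2.1  62.5   0.  -43.1]
17.46 [626.3  94.1 146.3] [-180.    0. -127.] F [-0.1 -0.2 -0.3] J [  8.5  27.9  -0.7  61.3   0.  -44.4]
-42.0 17.8667 [617.9  81.8 146. ] [-180.   -0. -132.] [ 0.7 -0.5  0.1]
-47.0 18.2333 [609.8  71.4 146. ] [-180.    -0.  -136.9] [-0.2  1.   0.3]
-52.0 18.6 [600.9  61.8 146. ] [-180.    -0.  -141.9] [-0.2 -0.3  0.2]
-57.0 18.9667 [591.1  53.  146.1] [-180.     0.  -146.9] [0.6 0.8 0.7]
-62.0 19.3333 [580.5  45.1 146. ] [-180.     0.  -151.9] [-0.3  0.1 -0.5]
-67.0 19.7 [569.4  38.1 146.1] [-180.     0.  -156.9] [ 0.2 -0.8  0.4]
-72.0 20.0667 [557.7  32.1 146. ] [-180.     0.  -161.9] [ 0.7 -0.2 -0.2]
-77.0 20.4333 [545.5  27.2 146. ] [-180.     0.  -166.9] [-0.5 -0.6  0.2]
-82.0 20.8 [533.   23.4 146. ] [ 180.     0.  -171.9] [ 0.9  0.9 -0.1]
```

```bash
python3 - <<'E'
from boom import *
st();look("wrist","6");look("scene","6")
E
```

```text
20.8 [533.   23.4 146. ] [ 180.     0.  -171.9] F [ 0.9  0.9 -0.1] J [  2.5  18.6 -15.9  55.5   0.   -5.6]
```

View pics/wrist6.png

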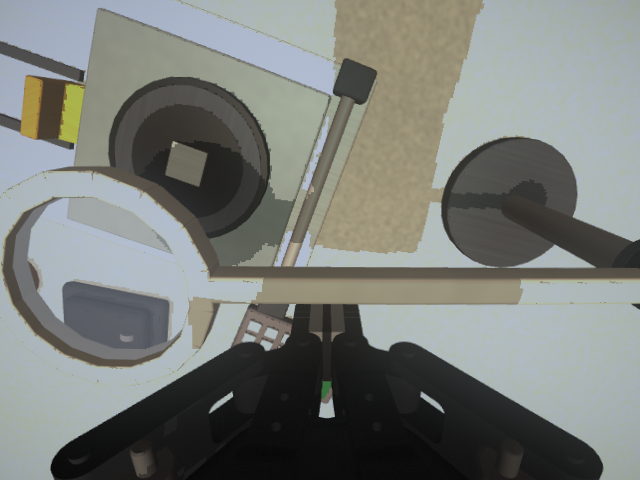

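View pics/scene6.png

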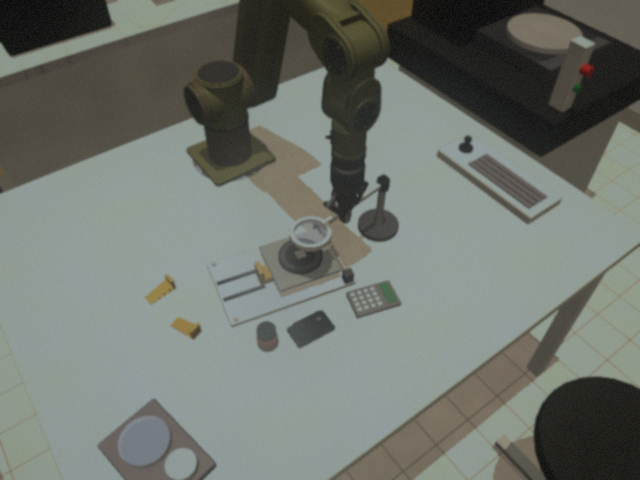

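The bar followed the fingers. I'll push to just short of the goal, back away, and measure lens against die from above.

```bash
python3 - <<'E'
from boom import *
for th in (-86,-89):
    p,o=pose(th,17); r.move_linear([*p,146],frame=o,speed=40)
p,o=pose(-89,50);r.move_linear([*p,146],speed=80)
r.move_linear([*p,270],speed=150)
r.movep([560,-20,330],[180,0,-179]);st()
look("wrist","7");look("side","7");look("scene","7")
E
```

```text
23.6 [560.3 -20.6 329.8] [ 180.     0.  -179.1] F [-0.5  0.3 -0.3] J [-2.1 17.5 10.3 82.8  0.  -3. ]
```

View pics/wrist7.png

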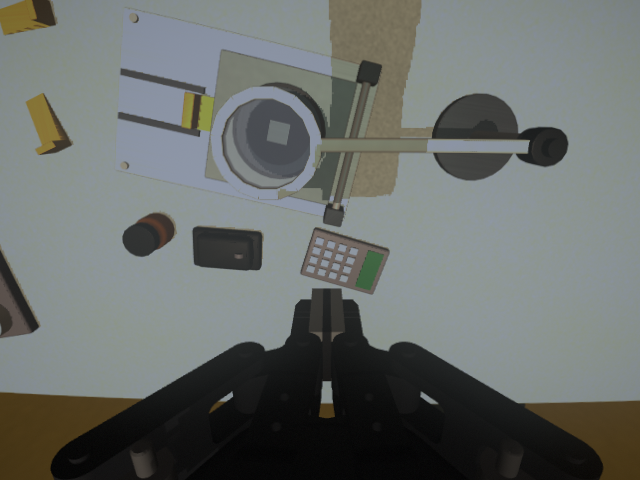

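```bash
cat > m7.py <<'E'
from h import *
import sys
np.set_printoptions(precision=1,suppress=True)
W=np.load(f"wrist{sys.argv[1]}.npz");c0=eval(sys.argv[2]);die=eval(sys.argv[3]);hub=eval(sys.argv[4])
im=W["im"];a=cv2.resize(im[70:220,190:350],None,fx=4,fy=4,interpolation=cv2.INTER_CUBIC)
# radial search of outer and inner top-rim edges: brightest band
g=im.min(2).astype(np.float32);g=cv2.GaussianBlur(g,(0,0),0.8)
out=[];inn=[]
for t in np.radians(np.arange(0,360,5)):
    rr=np.arange(38,68,.25);x=c0[0]+rr*np.cos(t);y=c0[1]+rr*np.sin(t)
    v=cv2.remap(g,x[None].astype(np.float32),y[None].astype(np.float32),1)[0]
    dv=np.gradient(v);i=dv.argmax();j=dv.argmin()
    inn.append((x[i],y[i]));out.append((x[j],y[j]))
def rob(pts):
    pts=np.array(pts,np.float32);k=np.ones(len(pts),bool)
    for _ in range(6):
        c=np.median if 0 else None
        A=np.c_[2*pts[k],np.ones(k.sum())];s=np.linalg.lstsq(A,(pts[k]**2).sum(1),rcond=None)[0]
        R=np.sqrt(s[2]+s[0]**2+s[1]**2);e=abs(np.hypot(*(pts-s[:2]).T)-R);k=e<max(1.5,np.median(e)*1.5)
    return s[:2],R,k.sum()
for n,p in (("in",inn),("out",out)):
    c,R,k=rob(p);l=onz(c,167,W);print(n,c,R,k,"lens",l,own(l),"Rmm",np.linalg.norm(onz((c[0]+R,c[1]),167,W)-l))
d=onz(die,57,W);print("die",d);h=onz(hub,182,W);print("hub",h,"dist",np.linalg.norm((h-l)[:2]))
b=[onz(p,167,W)[:2] for p in eval(sys.argv[5])];print("bar",b,np.degrees(np.arctan2(*(b[0]-b[1])[::-1])))
cv2.imwrite(f"pics/w{sys.argv[1]}z.png",a[:,:,::-1])
E
python3 m7.py 7 '(268,141)' '(278.3,132)' '(548,148)' '[(350,145.5),(500,146)]'
```

```text
in [266.1 143. ] 45.168079150249845 52 lens [496.5 -73.7 167. ] [4.5 5.3] Rmm 39.21493638651423
out [266.2 135.7] 50.719193799754244 43 lens [490.3 -73.5 167. ] [-1.6  4.3] Rmm 43.75933162846533
die [490.6 -77.6  57. ]
hub [494.2 165.4 182. ] dist 238.85865380598912
bar [array([497.4,  -0.9]), array([494.7, 131.1])] -88.80726127726575
```

View pics/w7z.png

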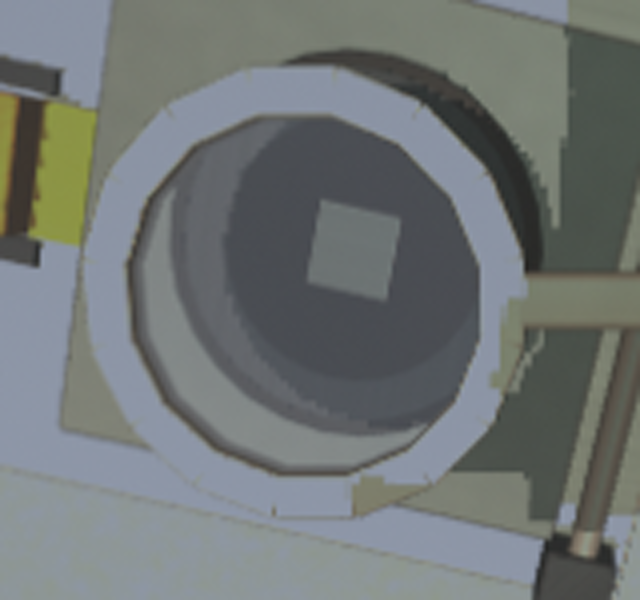

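The lens ring fits at (496.5,-74) and the die is at (490.6,-77.6), so the arm needs about 1.4° more clockwise.

```bash
python3 - <<'E'
from boom import *
p,o=pose(-89,50);r.movep([*p,270],o);r.move_linear([*p,146],speed=120)
p,o=pose(-89,19);r.move_linear([*p,146],frame=o,speed=80)
p,o=pose(-90.4,17);r.move_linear([*p,146],frame=o,speed=15);st()
p,o=pose(-90.4,50);r.move_linear([*p,146],speed=80)
r.move_linear([*p,270],speed=150)
r.movep([573,-70,330],[180,0,-179]);st()
look("wrist","8");look("side","8");look("scene","8")
E
```

```text
26.38 [511.2  19.4 146.1] [-180.     0.   179.6] F [ 1.3 -0.1  0. ] J [  2.2  16.6 -18.9  54.5  -0.    2.6]
28.45 [572.8 -70.5 329. ] [ 1.800e+02 -1.000e-01 -1.791e+02] F [-0.6  0.4 -0.6] J [-7.  19.3 12.9 83.6  0.  -7.9]
```

View pics/wrist8.png

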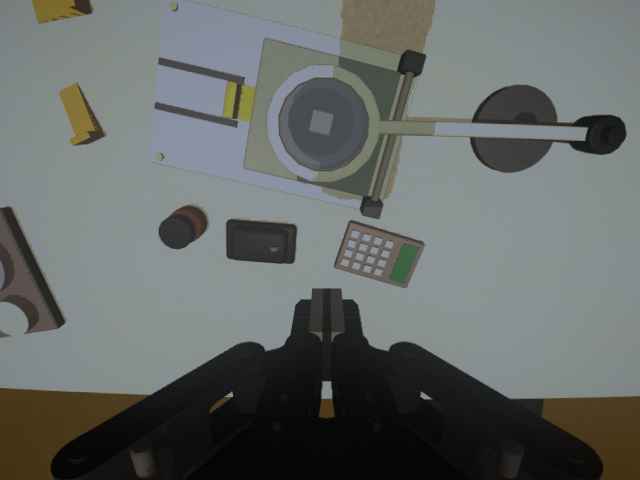

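```bash
sed -i 's/im\[70:220,190:350\]/im[45:205,240:410]/' m7.py;python3 m7.py 8 '(323,125)' '(321,122.5)' '(606,133)' '[(400,128),(560,131.5)]'
python3 - <<'E'
import cv2
a=cv2.imread("pics/side8.png")[140:390,200:420];cv2.imwrite("pics/side8z.png",cv2.resize(a,None,fx=2.4,fy=2.4,interpolation=cv2.INTER_CUBIC))
a=cv2.imread("pics/scene8.png")[160:360,190:430];cv2.imwrite("pics/scene8z.png",cv2.resize(a,None,fx=3,fy=3,interpolation=cv2.INTER_CUBIC))
E
```

```text
in [323.3 123.7] 46.33186342695276 61 lens [491.9 -74.2 167. ] [0.1 3.9] Rmm 39.47754023132742
out [323.4 123. ] 57.6575313952357 61 lens [491.3 -74.1 167. ] [-0.5  3.9] Rmm 49.118021643914666
die [491.2 -77.6  57. ]
hub [492.4 163.4 182. ] dist 237.4936857169109
bar [array([494.1,  -8.5]), array([492.9, 132.7])] -89.49992034066884
```

View pics/w8z.png

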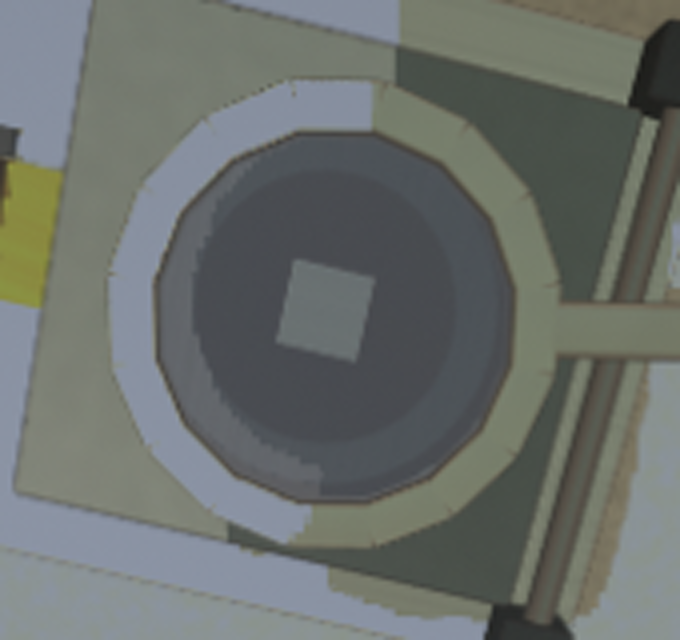

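View pics/side8z.png

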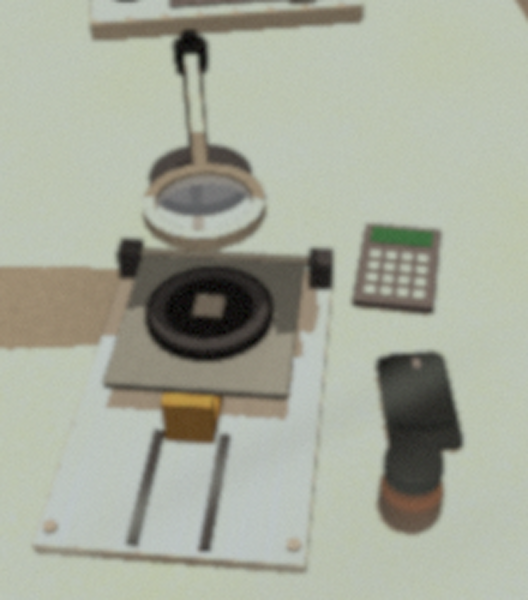

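View pics/scene8z.png

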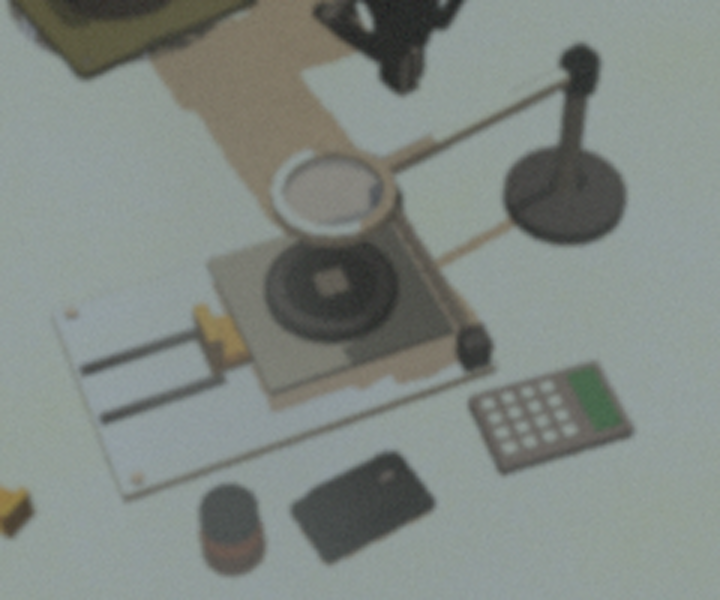

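```bash
python3 - <<'E'
from h import *
np.set_printoptions(precision=1,suppress=True)
S=np.load("side8.npz");C=np.load("scene8.npz")
f=lambda x,y:(x/2.4+200,y/2.4+140)
g=lambda x,y:(x/3+190,y/3+160)
print("die",tri(f(209,305),S,g(332,282),C)); print("lens",tri(f(204,203),S,g(336,195),C))
print(onz(f(204,203),160,S),onz(g(336,195),160,C),onz(f(209,305),57,S),onz(g(332,282),57,C))
E
```

```text
die (array([492. , -79.2,  55.2]), np.float64(0.924918471607081))
lens (array([494.9, -74.4, 159.3]), np.float64(2.420176537002646))
[494.3 -73.6 160. ] [496.8 -75.8 160. ] [491.7 -80.5  57. ] [493.7 -80.4  57. ]
```

The lens is centred tangentially to about 0.5 mm in the wrist view, but the fixed cameras say up to 3 mm. To cancel wrist-camera bias I'll look once more with the wrist turned round.

```bash
python3 - <<'E'
from boom import *
r.movep([409,-78,330],[180,0,5]);st()
look("wrist","9")
E
```

```text
31.14 [409.1 -77.9 330. ] [180.  -0.   5.] F [-0.3  0.3  0.2] J [-10.8   2.6  -8.3  79.1  -0.  164.2]
```

View pics/wrist9.png

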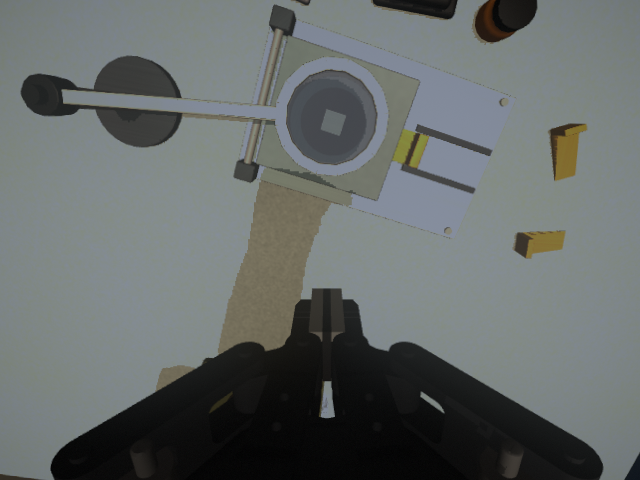

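```bash
python3 m7.py 9 '(331,115)' '(333.3,122.7)' '(42,95)' '[(240,111.5),(100,99.5)]'
```

```text
in [331.2 116.8] 46.44279680162652 71 lens [495.1 -74.5 167. ] [3.3 4.3] Rmm 39.46530798398988
out [330.  115.8] 58.4523918650436 50 lens [495.8 -73.4 167. ] [3.8 5.5] Rmm 49.648784056897306
die [490.3 -78.8  57. ]
hub [493.8 162.9 182. ] dist 236.26649576233757
bar [array([492.8,   3. ]), array([493.5, 123.3])] -90.35456525397244
```

View pics/w9z.png

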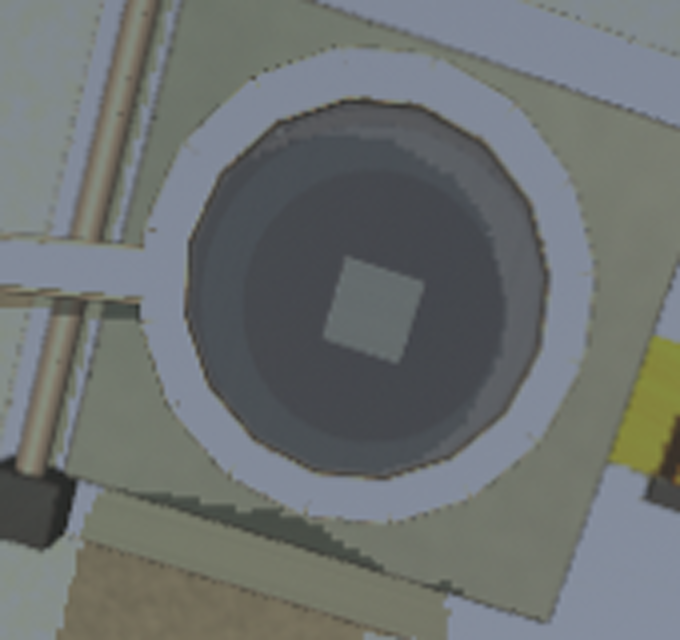

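The two opposed wrist views average to +2.7 mm and the fixed cameras also give about +3 mm, so I'll nudge 0.65° further clockwise.

```bash
python3 - <<'E'
from boom import *
p,o=pose(-90.4,50);r.movep([p[0]-60,p[1]-60,330],[180,0,140]);r.movep([*p,300],o);r.move_linear([*p,146],speed=130);st()
p,o=pose(-90.4,19);r.move_linear([*p,146],frame=o,speed=80)
p,o=pose(-91.05,17);r.move_linear([*p,146],frame=o,speed=15);st()
p,o=pose(-91.05,50);r.move_linear([*p,146],speed=80)
r.move_linear([*p,300],speed=150)
r.movep([573,-70,330],[180,0,-179]);st()
look("wrist","10");look("side","10");look("scene","10")
a=cv2.imread("pics/side10.png")[140:390,200:420];cv2.imwrite("pics/side10z.png",cv2.resize(a,None,fx=2.4,fy=2.4,interpolation=cv2.INTER_CUBIC))
E
python3 m7.py 10 '(323,128)' '(321,122.5)' '(606,133)' '[(400,128),(560,131.5)]'
```

```text
35.08 [544.6  19.1 146.9] [1.800e+02 1.000e-01 1.796e+02] F [-0.  -0.2 -0. ] J [  2.   19.6 -14.3  56.1  -0.    2.4]
36.01 [509.6  19.2 146.1] [180.    0.  178.9] F [ 0.1 -0.   0.7] J [  2.2  16.4 -19.1  54.5  -0.    3.2]
38.23 [572.9 -70.8 329. ] [ 1.800e+02 -1.000e-01 -1.791e+02] F [ 0.2 -0.8 -1.4] J [-7.1 19.3 12.9 83.7  0.  -8. ]
in [323.8 120.6] 46.555298496193274 58 lens [489.4 -74.  167. ] [-2.4  3.5] Rmm 39.568102868308884
out [324.6 119.9] 58.377498925341776 52 lens [488.9 -73.4 167. ] [-3.1  4.1] Rmm 49.6137912556583
die [491.2 -77.9  57. ]
hub [492.5 163.1 182. ] dist 236.49914383213775
bar [array([494.2,  -8.8]), array([493. , 132.5])] -89.52418540212199
```

View pics/wrist10.png

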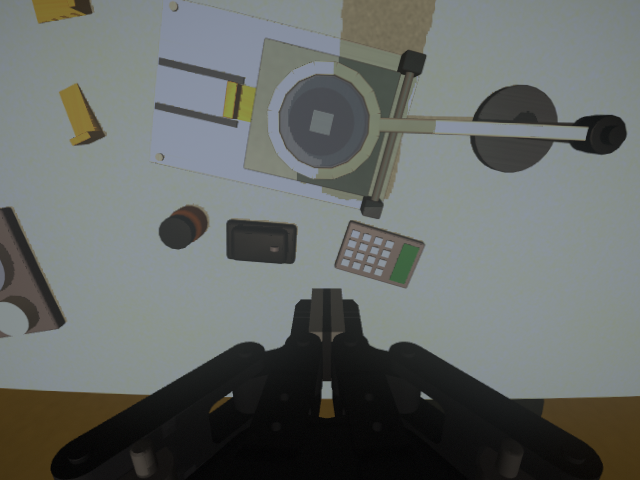

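View pics/side10z.png

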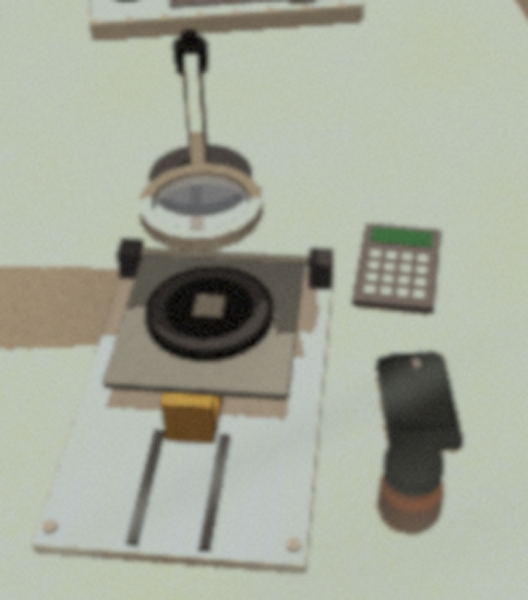

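The lens moved 2.7 mm as planned. With the measured ±2.3 mm view bias this centres it over the die, and the side camera now gives lens x about 491.7 against die x 491.7. Wedge, plate, jar, mouse and calculator are unchanged.

```bash
python3 - <<'E'
from look import *
r.hand_in();st()
E
```

```text
the job is handed in; nothing more can be done
the job is handed in; nothing more can be done
```

The job is handed in. The wedge holds the plate level and the magnifier lens is centred over the die to within about 4 mm. The last clock reading before hand-in was 38.2 s, and the robot was touching nothing.

- **Wedge:** I pushed it on its heel until its origin was at stage y of about -101.5 mm (goal about -101). About 18.5 mm of ramp shows. It held after release, and the plate rim measured about 44–45 mm above the bench after correcting for the side camera's bias (44 is level).
- **Magnifier:** I pushed the bar clockwise in three stages, then released it and backed away. Sideways, the lens is within about 1 mm of the die. That is after averaging two opposed wrist views; the side camera agrees.
- **Checks that disagreed:**
  - Single wrist views were off by about ±2.3 mm across the arm, which is why I averaged two.
  - All views show the lens about 4 mm from the die along the arm, towards the pivot. Turning the arm cannot change that. It may be partly calibration error.
- **Other items:** The jar, the mouse and the calculator were not touched and look unmoved in the final pictures.

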